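Open the utensil steriliser by its paddle latch

ROBOT

A 6-joint arm with a two-finger parallel gripper is mounted at the origin on the work surface. World frame = base frame: x ahead of the robot, y to its left, z up, the work surface at z = 0. Lengths are in m, angles in rad, forces in N, time in s.
With the tool pointing down it reaches from about 0.35 to 0.95 m from the base axis. Payload 17.4 kg.
Tool frame: the origin (TCP) lies on the centre line of the jaws, within the pads' length; the fingertips stand 17 mm ahead of it and the grasp point (between the pads) lies 2 mm behind it (arm.nose_length is the distance from the TCP to the fingertips, in m); z points along the fingers, y is the line along which they close (so a half turn about z gives the same grasp; the last joint's range is limited). The gripper opens to 93 mm and grips with 3 to 60 N. Pads are 15 mm wide; open, the fingers measure 128 mm over their backs; the gripper's body (75 mm by 188 mm) begins 65 mm behind the grasp point.
Start: joints at [-1.222, 0.116, 1.442, -0, 1.584, -0.038], TCP at [0.255, -0.625, 0.236] pointing down, gripper open.
Joint ranges: [-2.83, 2.83], [-0.83, 2.19], [0.07, 2.5], [-1.14, 4.28], [0.01, 3], [-2.97, 2.97]. Speed limits (rad/s): [1.89, 1.89, 2.22, 3.14, 3.14, 3.14].

INTERFACE

Orientations are given as a unit quaternion [x, y, z, w].
In Python, from bench import arm gives the robot as it stands.
- The arm moves only by the shell command python3 -m inch 'ROWS' [FORCE]. ROWS is JSON, a list of rows, each a list of 7 numbers: the shift along the world's x, y, z in m, then the turn, a rotation vector about the world's x, y, z in rad, then the finger opening in m, from 0 to 0.093. A call has exactly 8 rows; each row is the pose to reach, as a shift and turn from the pose commanded when the call began; what a row does not reach only later rows make up. A row lasts 1/10 s, in which the tool goes at most 50 mm and 8.59 degrees, less where a joint would pass 70% of its speed; a pose out of reach is approached as far as the arm can. A call with a gripper value outside its range is refused whole. The fingers move at their own pace and stop on an object; FORCE is the grip in N (left out, the last holds). Time passes only in rows, so rows that repeat a pose let the fingers close, or fill a call up. It gives the time, the measured TCP pose, the force, the opening and the grip force at its end, in the units of the state.
- arm.sense(): the state, without advancing time (a new reading comes with each control period).
- arm.get_image(name): name is "scene" or "top" or "wrist"; returns a dict with "frame" (420x560x3 uint8, red, green, blue), "depth" (420x560 float32, m along the optical axis (not along the pixel's ray), 0 where there is no reading), "fx", "fy", "cx", "cy" (pixels), "k1" (the pictures are not rectified: a ray, as slopes to the right and down, at radius r is drawn at 1 + k1 r^2 times it, then the intrinsics apply), "world_from_camera" (4x4, takes a point from camera to world coordinates); the wrist camera has in their place "T_tool_cam" (4x4, takes a point from camera to tool coordinates, whose origin is the TCP and whose axes are the flange's). Camera axes: x right, y down, z forward; pixel columns grow to the right and rows downward; lengths in m; the calibration is good to about 2 mm. A picture is of the moment at which its call begins: read the wrist's pose just before it.
- arm.job_done(): hands the job in; it is judged then, once.
The state is a dict: "clock": time; "joint_positions": joint angles; "joint_velocities": joint speeds; "effort": joint torques, N m; "eef_pos": TCP position; "tool_rot": TCP orientation; "wrist_force": force on the tool from outside, world axes, zero at the start; "wrist_torque": the same for the moment, N m; "gripper_width": finger opening in m; "grasp_force": force on a finger pad.
Only numpy, scipy, OpenCV 4.12 (cv2) and the standard library are available. Lean on these libraries where they do the work, as an engineer would, in place of code of your own. Each camera call takes 0.05 s, during which the arm holds its last target. There are 200 camera calls.

TASK

Open the countertop utensil steriliser: lift the red paddle handle on its door until you feel that the hidden pawl has let go, keep it lifted while you swing the door out, and leave the door standing open at about a right angle with the handle let go. Work gently: do not strain the latch by tugging while it still holds or by lifting hard against its stop, do not fling the door, and leave the other things on the worktop alone.

Things in the scene. Friction and masses are not known exactly. Their poses are not given: they have to be found in the camera images.
- steriliser: white plastic cabinet standing on the worktop, fixed, 270 mm wide (its y), 150 mm deep (its x), 220 mm high; origin at the centre of its underside; its front, with the door, faces its own -x, about towards the robot
- door (a joint): opening angle of the door in rad, 0 closed to 1.95. Panel 262 mm wide, 16 mm thick, smoked window, from 14 to 214 mm above the worktop; its vertical hinge is at the cabinet's +y side, the free edge swings out to the cabinet's -x. The slightly stiff hinge (0.2 N m) lets the door stay where it is left
- door_hinge (a point): a point on the vertical hinge axis of the door (at the back of the panel, in the plane of the cabinet's front), 204 mm above the worktop; its axes turn with the door: -y along the panel to the free edge, -x out of its outer face, z up
- paddle (a joint): lift of the paddle in rad, 0 at rest (hanging 0.3 rad below level), grows as the bar is raised; a spring pulls it down with about 4 N at the bar at rest, 6 N at 0.6 rad. It frees the door only within a 0.1 rad band of lift (7 mm at the bar): below, the pawl still holds; above, it meets a firm stop. The band begins somewhere from 0.18 to 0.49 rad, unseen
- paddle_bar (a point): centre of the grip bar: red, round, 12 mm thick, 76 mm long, along the door's y; at rest 200 mm from the hinge along the door, 92 mm out from the hinge plane, 181 mm above the worktop. Two end arms carry it 72 mm from a level pin 23 mm out from the hinge plane, 202 mm up; between them a window 64 mm wide, 60 mm deep, open above and below. Axes at rest: x into the door, y along the bar, z up
- pawl: the hidden steel pawl, a 12 x 14 x 8 mm block on the door's back near its free edge, 247 mm from the hinge; origin at the door's back. Rises 45 mm per rad of paddle lift. Its keeper and stop, inside the cabinet, act on it until the door is 0.15 rad open; after that the paddle may be let down. While it holds, the door has 2 mm of play. 30 N on the pawl is too much
- snack_pot: bystander: round pink plastic snack container with a pale pink twist cap, 88 mm across, 90 mm high; origin at the centre of its underside
- rice_paddle: bystander: wooden rice paddle lying flat, 200 mm long, 70 mm wide blade, 8 mm thick; origin on its underside near the blade, handle to its -x
- bento: bystander: glass bento box with white lid and four blue locking flaps, 142 x 186 mm, 63 mm high; origin at the centre of its underside
- whisk: bystander: flat steel whisk lying down, 270 mm long, 72 mm wide, 16 mm high; origin on the worktop where handle (to -x) meets wires
- mug: bystander: blue ceramic mug, 80 mm across, 90 mm high; origin at the centre of its underside
- bowl: bystander: white ceramic bowl, 130 mm across, 60 mm high; origin at the centre of its underside

How it is judged:
By the outcome, as a careful person would: the job done as asked, in the order asked, and still so for the second after the job is handed in, with the robot touching nothing.
It also fails if it takes over 72 s, if anything falls off the work surface, if the arm or the gripper's body presses on something with over 40 N, if the wrist force passes 120 N, or if a joint passes its speed limit or range.

## Working session

There is one attempt and no reset: what is moved stays moved. The work goes in short steps, Python scripts to look and compute and a shell command to move; the robot and the scene stay as the last step left them, time stands still between calls to the robot, and variables do not carry over. Pictures are saved under pics/ and viewed, at most 10 in all, crops included, and the job is handed in when it is done.

```bash
ls; mkdir -p pics; cat > h.py <<'E'
import numpy as np, cv2
from bench import arm
from scipy.spatial.transform import Rotation as R
def snap(n):
    s=arm.sense(); im=arm.get_image(n)
    if n=="wrist":
        T=np.eye(4);T[:3,:3]=R.from_quat(s["tool_rot"]).as_matrix();T[:3,3]=s["eef_pos"]
        im["world_from_camera"]=T@im["T_tool_cam"]
    cv2.imwrite  # noqa
    return im
def pts(im):
    "world point per pixel from depth (H,W,3), nan where none"
    K=np.array([[im["fx"],0,im["cx"]],[0,im["fy"],im["cy"]],[0,0,1]])
    v,u=np.mgrid[:420,:560]
    p=np.stack([u,v],-1).reshape(-1,1,2).astype(float)
    q=cv2.undistortPoints(p,K,np.array([im["k1"],0,0,0.])).reshape(420,560,2)
    d=np.where(im["depth"]>0,im["depth"],np.nan).astype(float)
    P=np.concatenate([q*d[...,None],d[...,None]],-1)
    T=np.array(im["world_from_camera"])
    return P@T[:3,:3].T+T[:3,3]
def redmask(im):
    h=cv2.cvtColor(im["frame"],cv2.COLOR_RGB2HSV)
    return (((h[...,0]<7)|(h[...,0]>173))&(h[...,1]>150)&(h[...,2]>80))
E
python3 - <<'E'
from h import *
for n in("scene","top"):
    im=snap(n); cv2.imwrite(f"pics/{n}0.png",im["frame"][...,::-1])
    P=pts(im);m=redmask(im);v,u=np.nonzero(m)
    print(n,m.sum(),u.min(),u.max(),v.min(),v.max(),np.nanmedian(P[m],0)); np.savez(n,P=P,f=im["frame"])
E
```

```text
pics
scene 231 103 294 212 233 [ 0.61024278 -0.03568673  0.18889855]
top 192 254 453 64 198 [ 0.86915952 -0.3891221   0.18743862]
```

```bash
python3 -c "
import cv2,numpy as np
cv2.imwrite('pics/both.png',cv2.resize(np.hstack([cv2.imread('pics/scene0.png'),cv2.imread('pics/top0.png')]),(800,300)))"
```

```text
(no output)
```

View pics/scene0.png

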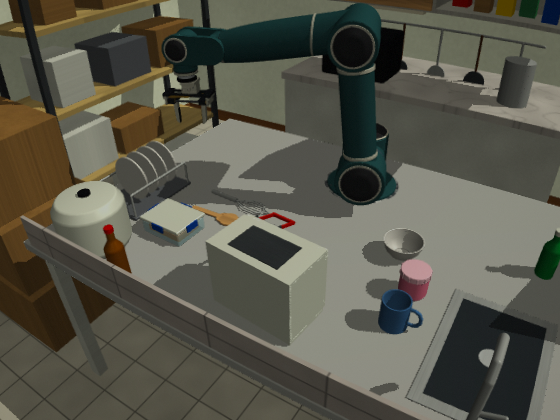

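View pics/top0.png

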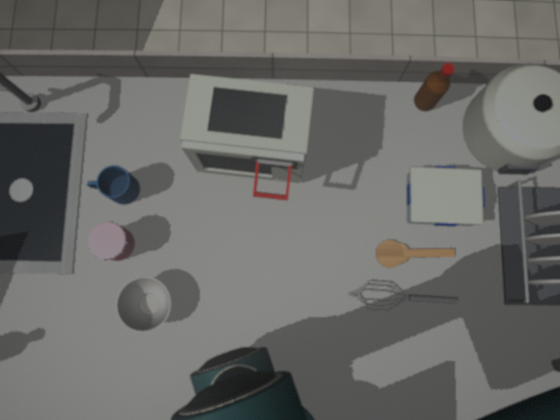

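The scene view shows the steriliser's back at (265,275), with the red paddle at (280,220). In the top view the cabinet spans u 185–312 and v 78–180, with the paddle loop at (254–290, 162–198). The hinge is on the left. The pot (110,240) and bowl (145,305) lie just outside the door's swing.

```bash
python3 - <<'E'
from h import *
d=np.load("top.npz");P=d["P"];f=d["f"]
im={"frame":f}
m=redmask(im);m[:150]=0;m[:, :240]=0;m[:,310:]=0
v,u=np.nonzero(m); b=P[m]
print("red px",len(b)); 
bar=m&(np.arange(420)[:,None]>=190)
B=P[bar]; print("bar",np.nanmedian(B,0),B[:,1].min(),B[:,1].max(), "slope dx/dy",np.polyfit(B[:,1],B[:,0],1))
print("red z by v",[(k,np.round(np.nanmedian(P[k][m[k]],0),3)) for k in range(164,200,4) if m[k].any()])
# cabinet top
t=(abs(P[...,2]-0.22)<0.008); t[:, :170]=0;t[:,330:]=0;t[200:]=0
q=P[t][:,:2].astype(np.float32); print(len(q),np.nanmedian(P[t][:,2])); r=cv2.minAreaRect(q);print(r);print(cv2.boxPoints(r))
for n,(a,c) in dict(pot=(110,240),bowl=(125,300),mug=(115,182),bento=(447,195)).items(): print(n,P[c,a])
E
```

```text
red px 84
bar [5.76267658e-01 4.72355584e-04 1.85365396e-01] -0.032940990482873335 0.033753601309618214 slope dx/dy [0.09698477 0.57613959]
red z by v [(164, array([0.639, 0.028, 0.208])), (168, array([0.633, 0.028, 0.201])), (172, array([ 0.625, -0.005,  0.198])), (176, array([ 0.617, -0.041,  0.199])), (196, array([ 0.575, -0.009,  0.185]))]
9034 0.21952041293882946
((0.737027108669281, 0.05321416258811951), (0.2716297209262848, 0.17905990779399872), 84.21694946289062)
[[ 0.6342678  -0.07288826]
 [ 0.81241643 -0.09093069]
 [ 0.8397864   0.17931658]
 [ 0.6616378   0.19735903]]
pot [0.48525124 0.37119713 0.08741114]
bowl [0.34811973 0.3430949  0.0355556 ]
mug [0.64222749 0.39772308 0.00850693]
bento [ 0.61151855 -0.42816833  0.06045515]
```

```bash
python3 - <<'E'
from h import *
s=arm.sense();r=R.from_quat(s["tool_rot"]).as_matrix();print(np.round(r,3),s["eef_pos"],s["wrist_force"],s["gripper_width"])
E
```

```text
[[ 0.926  0.377 -0.   ]
 [ 0.377 -0.926  0.001]
 [ 0.    -0.001 -1.   ]] [ 0.25456896 -0.62499982  0.23499622] [ 0.8810283  -0.85598001  0.56149574] 0.09315388087024348
```

```bash
python3 -m inch '[[0,0,0.04,0,0,0.1,0.093],[0,0.02,0.08,0,0,0.2,0.07],[0.02,0.06,0.09,0,0,0.33,0.05],[0.04,0.1,0.09,0,0,0.46,0.05],[0.06,0.14,0.09,0,0,0.59,0.05],[0.08,0.18,0.09,0,0,0.72,0.05],[0.1,0.22,0.09,0,0,0.85,0.05],[0.12,0.26,0.09,0,0,0.98,0.05]]' 20
python3 -m inch '[[0.03,0.04,0,0,0,0.1,0.05],[0.06,0.08,0,0,0,0.1,0.05],[0.09,0.12,0,0,0,0.1,0.05],[0.12,0.16,0,0,0,0.1,0.05],[0.14,0.2,0,0,0,0.1,0.05],[0.16,0.24,0,0,0,0.1,0.05],[0.18,0.28,0,0,0,0.1,0.05],[0.19,0.31,0,0,0,0.1,0.05]]'
```

```text
clock: 0.9
eef_pos: [0.375, -0.3634, 0.3254]
tool_rot: [0.774, 0.633, 0.0, -0.0]
wrist_force: [0.4, -0.4, -0.0]
gripper_width: 0.0505
grasp_force: 0.0
clock: 1.7
eef_pos: [0.5654, -0.0527, 0.3251]
tool_rot: [0.743, 0.67, -0.0, -0.0]
wrist_force: [0.4, -0.3, 0.8]
gripper_width: 0.05
grasp_force: 0.0
```

```bash
python3 -m inch '[[0.003,0.015,-0.01,0,0,0,0.05],[0.008,0.035,-0.03,0,0,0,0.05],[0.011,0.053,-0.05,0,0,0,0.05],[0.011,0.053,-0.065,0,0,0,0.05],[0.011,0.053,-0.075,0,0,0,0.05],[0.011,0.053,-0.075,0,0,0,0.05],[0.011,0.053,-0.075,0,0,0,0.05],[0.011,0.053,-0.075,0,0,0,0.05]]'
python3 - <<'E'
from h import *
im=snap("wrist");cv2.imwrite("pics/w1.png",im["frame"][...,::-1]);P=pts(im);m=redmask(im);print(m.sum(),arm.sense()["eef_pos"])
Q=P[m];Q=Q[np.isfinite(Q[:,0])];print(Q.min(0),Q.max(0))
s=Q[(Q[:,0]<0.592)];print(len(s));
if len(s): print(np.median(s,0),s.min(0),s.max(0),np.polyfit(s[:,1],s[:,0],1))
E
```

```text
clock: 2.5
eef_pos: [0.5758, -0.0028, 0.2517]
tool_rot: [0.743, 0.669, 0.0, 0.001]
wrist_force: [0.1, 0.7, -0.1]
gripper_width: 0.0501
grasp_force: 0.0
3430 [ 0.57583662 -0.00265424  0.25164211]
[ 0.56927545 -0.05761015  0.06600929] [0.66106344 0.03746108 0.32414359]
2007
[5.79151189e-01 3.53167210e-05 1.87646519e-01] [ 0.56927545 -0.03966761  0.17846698] [0.59194941 0.03746108 0.19310986] [0.04321256 0.57961409]
```

View pics/w1.png

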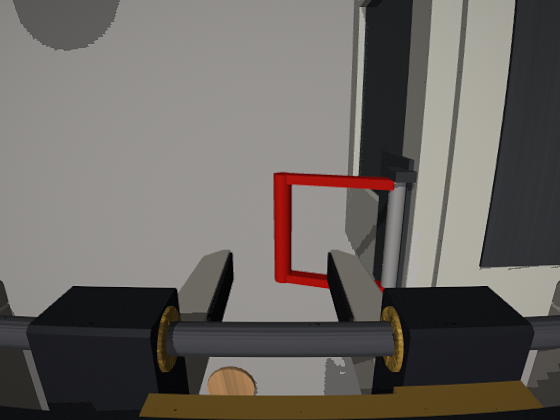

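The wrist view shows the bar at u≈283 and v 175–280, centred between the fingers (u 232 and 328). I'll check its centre, then go down.

```bash
python3 - <<'E'
from h import *
im=snap("wrist");P=pts(im);m=redmask(im)
e=[]
for v in (195,205,215,225,235,245,255,265):
    u=np.nonzero(m[v,270:300])[0]+270; q=P[v,u]; 
    print(v,u.min(),u.max(),np.round(q[0],4),np.round(q[-1],4),np.round(np.nanmean(q,0),4))
E
python3 -m inch '[[0.001,0.002,-0.02,0,0,0,0.05],[0.001,0.002,-0.04,0,0,0,0.05],[0.001,0.002,-0.055,0,0,0,0.05],[0.001,0.002,-0.065,0,0,0,0.05],[0.001,0.002,-0.071,0,0,0,0.05],[0.001,0.002,-0.071,0,0,0,0.05],[0.001,0.002,-0.071,0,0,0,0.05],[0.001,0.002,-0.071,0,0,0,0.05]]'
```

```text
195 274 289 [0.5754 0.0241 0.1848] [0.5851 0.0233 0.1858] [0.5803 0.0241 0.1873]
205 274 289 [0.5747 0.0176 0.1859] [0.5844 0.0166 0.1857] [0.5796 0.0175 0.1872]
215 274 289 [0.5739 0.0106 0.1852] [0.5838 0.0099 0.1864] [0.5789 0.0107 0.1872]
225 275 289 [0.5738 0.0038 0.1858] [0.5831 0.0029 0.186 ] [0.5785 0.0038 0.1873]
235 275 289 [ 0.5731 -0.0031  0.1862] [ 0.5824 -0.0042  0.1858] [ 0.5778 -0.0031  0.1875]
245 275 289 [ 0.5722 -0.0107  0.1852] [ 0.5817 -0.0114  0.1859] [ 0.577  -0.0103  0.1873]
255 275 289 [ 0.5715 -0.0175  0.1863] [ 0.581  -0.019   0.1854] [ 0.5763 -0.0176  0.1874]
265 275 289 [ 0.5706 -0.0253  0.1856] [ 0.5803 -0.0263  0.1858] [ 0.5755 -0.025   0.1873]
clock: 3.4
eef_pos: [0.5769, -0.0002, 0.1805]
tool_rot: [0.743, 0.669, 0.0, 0.0]
wrist_force: [0.8, 0.0, 0.6]
gripper_width: 0.0498
grasp_force: 0.0
```

```bash
python3 -m inch '[[0.001,0,-0.001,0,0,0,0.04],[0.001,0,-0.001,0,0,0,0.03],[0.001,0,-0.001,0,0,0,0.022],[0.001,0,-0.001,0,0,0,0.018],[0.001,0,-0.001,0,0,0,0.015],[0.001,0,-0.001,0,0,0,0.012],[0.001,0,-0.001,0,0,0,0.008],[0.001,0,-0.001,0,0,0,0.008]]' 12
python3 -c "
from h import *
s=arm.sense();print(s['wrist_force'],s['gripper_width'],s['grasp_force'],s['eef_pos'])
import numpy as np
t=np.array([0,.06,.12,.18,.2,.22,.25,.28,.3,.32,.35,.38,.4,.42,.44,.46,.48,.5,.52,.55,.58,.6]);a=t-.3
for x in zip(t,1000*.072*(np.sin(a)+np.sin(.3)),1000*.072*(np.cos(a)-np.cos(.3))):print(np.round(x,2))"
```

```text
clock: 4.2
eef_pos: [0.5776, -0.0001, 0.1787]
tool_rot: [0.743, 0.669, 0.0, -0.0]
wrist_force: [0.7, -0.2, 0.1]
gripper_width: 0.0113
grasp_force: 12.0
[ 0.70690847 -0.23139447  0.0741425 ] 0.011336130275667976 11.998940259218216 [ 5.77641861e-01 -9.16814175e-05  1.78653278e-01]
[0. 0. 0.]
[0.06 4.16 1.15]
[0.12 8.39 2.05]
[ 0.18 12.66  2.7 ]
[ 0.2  14.09  2.86]
[ 0.22 15.52  2.99]
[ 0.25 17.68  3.13]
[ 0.28 19.84  3.2 ]
[ 0.3  21.28  3.22]
[ 0.32 22.72  3.2 ]
[ 0.35 24.88  3.13]
[ 0.38 27.03  2.99]
[ 0.4  28.47  2.86]
[ 0.42 29.9   2.7 ]
[ 0.44 31.32  2.51]
[ 0.46 32.75  2.3 ]
[ 0.48 34.17  2.05]
[ 0.5  35.58  1.78]
[ 0.52 36.99  1.48]
[ 0.55 39.09  0.98]
[ 0.58 41.18  0.41]
[ 0.6  42.55  0.  ]
```

```bash
python3 -m inch '[[-0.0005,0,0.002,0,0,0,0.008],[-0.001,0,0.004,0,0,0,0.008],[-0.0015,0,0.006,0,0,0,0.008],[-0.002,0,0.008,0,0,0,0.008],[-0.0023,0,0.010,0,0,0,0.008],[-0.0026,0,0.012,0,0,0,0.008],[-0.0026,0,0.012,0,0,0,0.008],[-0.0026,0,0.012,0,0,0,0.008]]'
```

```text
clock: 5.0
eef_pos: [0.5751, 0.0, 0.1907]
tool_rot: [0.743, 0.669, 0.0, -0.0]
wrist_force: [2.0, 3.9, -5.8]
gripper_width: 0.0114
grasp_force: 12.0
```

```bash
python3 -m inch '[[0,0,0.0005,0,0,0,0.008],[0,0,0.001,0,0,0,0.008],[0,0,0.001,0,0,0,0.008],[0,0,0.001,0,0,0,0.008],[-0.0002,0,0.0015,0,0,0,0.008],[-0.0002,0,0.002,0,0,0,0.008],[-0.0002,0,0.002,0,0,0,0.008],[-0.0002,0,0.002,0,0,0,0.008]]'
```

```text
clock: 5.8
eef_pos: [0.5749, -0.0, 0.1926]
tool_rot: [0.743, 0.669, 0.0, -0.0]
wrist_force: [3.2, 5.1, -6.1]
gripper_width: 0.0112
grasp_force: 12.0
```

```bash
python3 -m inch '[[0,0.0004,0.0005,0,0,0,0.008],[0,0.0004,0.001,0,0,0,0.008],[0,0.0004,0.001,0,0,0,0.008],[-0.0001,0.0004,0.0015,0,0,0,0.008],[-0.0001,0.0004,0.002,0,0,0,0.008],[-0.0001,0.0004,0.002,0,0,0,0.008],[-0.0001,0.0004,0.002,0,0,0,0.008],[-0.0001,0.0004,0.002,0,0,0,0.008]]'
```

```text
clock: 6.6
eef_pos: [0.5747, 0.0002, 0.1946]
tool_rot: [0.743, 0.669, -0.0, 0.0]
wrist_force: [0.0, 1.0, -6.5]
gripper_width: 0.0115
grasp_force: 12.0
```

```bash
python3 -m inch '[[0,0,0.0005,0,0,0,0.008],[0,0,0.001,0,0,0,0.008],[0,0,0.001,0,0,0,0.008],[0,0,0.001,0,0,0,0.008],[0,0,0.0015,0,0,0,0.008],[0,0,0.002,0,0,0,0.008],[0,0,0.002,0,0,0,0.008],[0,0,0.002,0,0,0,0.008]]'
```

```text
clock: 7.4
eef_pos: [0.5747, 0.0002, 0.1966]
tool_rot: [0.743, 0.669, -0.0, 0.0]
wrist_force: [-1.5, -1.4, -5.9]
gripper_width: 0.0113
grasp_force: 12.0
```

```bash
python3 -m inch '[[-0.0005,0,0,0,0,0,0.008],[-0.001,0,0,0,0,0,0.008],[-0.0015,0,0,0,0,0,0.008],[-0.0015,0,0,0,0,0,0.008],[-0.0015,0,0,0,0,0,0.008],[-0.0015,0,0,0,0,0,0.008],[-0.0015,0,0,0,0,0,0.008],[-0.0015,0,0,0,0,0,0.008]]'
```

```text
clock: 8.2
eef_pos: [0.5735, 0.0007, 0.1968]
tool_rot: [0.743, 0.67, 0.001, -0.0]
wrist_force: [3.9, 4.3, -6.6]
gripper_width: 0.0115
grasp_force: 12.0
```

```bash
python3 -m inch '[[0,0,0.0005,0,0,0,0.008],[0,0,0.001,0,0,0,0.008],[0,0,0.001,0,0,0,0.008],[0,0,0.001,0,0,0,0.008],[0,0,0.0015,0,0,0,0.008],[0,0,0.002,0,0,0,0.008],[0,0,0.002,0,0,0,0.008],[0,0,0.002,0,0,0,0.008]]'
```

```text
clock: 9.0
eef_pos: [0.5734, 0.0007, 0.1988]
tool_rot: [0.743, 0.67, 0.001, -0.0]
wrist_force: [3.2, 4.3, -7.1]
gripper_width: 0.0114
grasp_force: 12.0
```

```bash
python3 -m inch '[[-0.0002,0.0004,0.0005,0,0,0,0.008],[-0.0005,0.0007,0.001,0,0,0,0.008],[-0.0005,0.0007,0.001,0,0,0,0.008],[-0.0005,0.0007,0.001,0,0,0,0.008],[-0.0005,0.0007,0.0015,0,0,0,0.008],[-0.0005,0.0007,0.002,0,0,0,0.008],[-0.0005,0.0007,0.002,0,0,0,0.008],[-0.0005,0.0007,0.002,0,0,0,0.008]]'
```

```text
clock: 9.8
eef_pos: [0.5728, 0.0011, 0.2006]
tool_rot: [0.743, 0.669, 0.0, -0.0]
wrist_force: [3.3, 2.9, -5.8]
gripper_width: 0.0117
grasp_force: 12.0
```

```bash
python3 -m inch '[[0,0,0.0005,0,0,0,0.008],[0,0,0.001,0,0,0,0.008],[0,0,0.001,0,0,0,0.008],[0,0,0.001,0,0,0,0.008],[0,0,0.0015,0,0,0,0.008],[0,0,0.002,0,0,0,0.008],[0,0,0.002,0,0,0,0.008],[0,0,0.002,0,0,0,0.008]]'
```

```text
clock: 10.6
eef_pos: [0.5727, 0.0011, 0.202]
tool_rot: [0.743, 0.669, -0.0, -0.0]
wrist_force: [4.7, 4.0, -11.3]
gripper_width: 0.0117
grasp_force: 12.0
```

The upward force jumped from 6 to 11 N, so the paddle is touching its stop. I'll back off to mid-band, then pull gently.

```bash
python3 -m inch '[[0,0,-0.001,0,0,0,0.008],[0,0,-0.002,0,0,0,0.008],[0,0,-0.003,0,0,0,0.008],[0,0,-0.0035,0,0,0,0.008],[0,0,-0.0035,0,0,0,0.008],[0,0,-0.0035,0,0,0,0.008],[0,0,-0.0035,0,0,0,0.008],[0,0,-0.0035,0,0,0,0.008]]'
```

```text
clock: 11.4
eef_pos: [0.5728, 0.001, 0.1993]
tool_rot: [0.743, 0.669, 0.0, 0.0]
wrist_force: [2.4, 4.2, -5.3]
gripper_width: 0.0115
grasp_force: 12.0
```

```bash
python3 -m inch '[[-0.0004,0.0002,0,0,0,0,0.008],[-0.0008,0.0004,0,0,0,0,0.008],[-0.001,0.0005,0,0,0,0,0.008],[-0.001,0.0005,0,0,0,0,0.008],[-0.001,0.0005,0,0,0,0,0.008],[-0.001,0.0005,0,0,0,0,0.008],[-0.001,0.0005,0,0,0,0,0.008],[-0.001,0.0005,0,0,0,0,0.008]]'
```

```text
clock: 12.2
eef_pos: [0.5719, 0.0015, 0.1994]
tool_rot: [0.743, 0.669, 0.0, 0.0]
wrist_force: [3.8, 4.7, -4.2]
gripper_width: 0.0113
grasp_force: 12.0
```

```bash
python3 -m inch '[[-0.0004,0.0003,0,0,0,-0.003,0.008],[-0.0008,0.0006,0,0,0,-0.006,0.008],[-0.0012,0.0009,0,0,0,-0.008,0.008],[-0.0015,0.001,0,0,0,-0.01,0.008],[-0.0015,0.001,0,0,0,-0.015,0.008],[-0.0015,0.001,0,0,0,-0.02,0.008],[-0.0015,0.001,0,0,0,-0.02,0.008],[-0.0015,0.001,0,0,0,-0.02,0.008]]'
```

```text
clock: 13.0
eef_pos: [0.5704, 0.0025, 0.1994]
tool_rot: [0.75, 0.662, 0.0, 0.0]
wrist_force: [3.4, 4.6, -4.4]
gripper_width: 0.0116
grasp_force: 12.0
```

```bash
cat > arc.py <<'E'
import sys; from h import *
H=np.array([0.689,0.1895]);p=np.array(arm.sense()["eef_pos"][:2]);d=p-H
for f in map(float,sys.argv[1:]):
    c,s=np.cos(f),-np.sin(f); q=np.array([[c,-s],[s,c]])@d+H-p; print(f,np.round(q,4))
print(d,np.linalg.norm(d),"expected",np.hypot(.2,.0951))
E
python3 arc.py .01 .025 .045 .07 .095 .12 .145 .17
```

```text
0.01 [-0.0019  0.0012]
0.025 [-0.0046  0.003 ]
0.045 [-0.0083  0.0055]
0.07 [-0.0128  0.0088]
0.095 [-0.0172  0.0121]
0.12 [-0.0215  0.0155]
0.145 [-0.0258  0.0191]
0.17 [-0.0299  0.0228]
[-0.11858297 -0.1869968 ] 0.221426563352992 expected 0.22145882235756606
```

```bash
python3 -m inch '[[-0.0019,0.0012,0,0,0,-0.01,0.008],[-0.0046,0.003,0,0,0,-0.025,0.008],[-0.0083,0.0055,0,0,0,-0.045,0.008],[-0.0128,0.0088,0,0,0,-0.07,0.008],[-0.0172,0.0121,0,0,0,-0.095,0.008],[-0.0215,0.0155,0,0,0,-0.12,0.008],[-0.0258,0.0191,0,0,0,-0.145,0.008],[-0.0299,0.0228,0,0,0,-0.17,0.008]]'; python3 arc.py .03 .06 .095 .13 .165 .2 .235 .27
```

```text
clock: 13.8
eef_pos: [0.5404, 0.0253, 0.1994]
tool_rot: [0.803, 0.595, 0.0, 0.0]
wrist_force: [4.3, 4.4, -4.3]
gripper_width: 0.0117
grasp_force: 12.0
0.03 [-0.0049  0.0045]
0.06 [-0.0096  0.0092]
0.095 [-0.0149  0.0148]
0.13 [-0.02    0.0206]
0.165 [-0.0249  0.0266]
0.2 [-0.0297  0.0328]
0.235 [-0.0341  0.0391]
0.27 [-0.0384  0.0456]
[-0.14858637 -0.16418631] 0.22143859651792702 expected 0.22145882235756606
```

```bash
python3 -m inch '[[-0.0049,0.0045,0,0,0,-0.03,0.008],[-0.0096,0.0092,0,0,0,-0.06,0.008],[-0.0149,0.0148,0,0,0,-0.095,0.008],[-0.02,0.0206,0,0,0,-0.13,0.008],[-0.0249,0.0266,0,0,0,-0.165,0.008],[-0.0297,0.0328,0,0,0,-0.2,0.008],[-0.0341,0.0391,0,0,0,-0.235,0.008],[-0.0384,0.0456,0,0,0,-0.27,0.008]]'; python3 arc.py .035 .07 .105 .14 .175 .21 .245 .28
```

```text
clock: 14.6
eef_pos: [0.5021, 0.0708, 0.1995]
tool_rot: [0.876, 0.482, 0.0, 0.001]
wrist_force: [5.7, 2.0, -4.4]
gripper_width: 0.0114
grasp_force: 12.0
0.035 [-0.004   0.0066]
0.07 [-0.0078  0.0134]
0.105 [-0.0114  0.0202]
0.14 [-0.0147  0.0272]
0.175 [-0.0178  0.0344]
0.21 [-0.0206  0.0416]
0.245 [-0.0232  0.0489]
0.28 [-0.0255  0.0563]
[-0.18692982 -0.11865077] 0.22140632976046623 expected 0.22145882235756606
```

```bash
python3 -m inch '[[-0.004,0.0066,0,0,0,-0.035,0.008],[-0.0078,0.0134,0,0,0,-0.07,0.008],[-0.0114,0.0202,0,0,0,-0.105,0.008],[-0.0147,0.0272,0,0,0,-0.14,0.008],[-0.0178,0.0344,0,0,0,-0.175,0.008],[-0.0206,0.0416,0,0,0,-0.21,0.008],[-0.0232,0.0489,0,0,0,-0.245,0.008],[-0.0255,0.0563,0,0,0,-0.28,0.008]]'; python3 arc.py .035 .07 .105 .14 .175 .21 .245 .28
```

```text
clock: 15.4
eef_pos: [0.4767, 0.127, 0.1995]
tool_rot: [0.935, 0.355, 0.001, 0.001]
wrist_force: [4.8, 1.8, -4.5]
gripper_width: 0.0121
grasp_force: 12.0
0.035 [-0.0021  0.0075]
0.07 [-0.0039  0.015 ]
0.105 [-0.0054  0.0226]
0.14 [-0.0066  0.0302]
0.175 [-0.0076  0.0379]
0.21 [-0.0084  0.0456]
0.245 [-0.0088  0.0534]
0.28 [-0.009   0.0611]
[-0.21230147 -0.06250436] 0.22131134126361748 expected 0.22145882235756606
```

```bash
python3 -m inch '[[-0.0021,0.0075,0,0,0,-0.035,0.008],[-0.0039,0.015,0,0,0,-0.07,0.008],[-0.0054,0.0226,0,0,0,-0.105,0.008],[-0.0066,0.0302,0,0,0,-0.14,0.008],[-0.0076,0.0379,0,0,0,-0.175,0.008],[-0.0084,0.0456,0,0,0,-0.21,0.008],[-0.0088,0.0534,0,0,0,-0.245,0.008],[-0.009,0.0611,0,0,0,-0.28,0.008]]'; python3 arc.py .035 .07 .105 .14 .175 .21 .245 .28
```

```text
clock: 16.2
eef_pos: [0.4678, 0.188, 0.1994]
tool_rot: [0.975, 0.221, 0.0, 0.001]
wrist_force: [4.2, -0.8, -5.2]
gripper_width: 0.0114
grasp_force: 12.0
0.035 [0.0001 0.0077]
0.07 [0.0004 0.0155]
0.105 [0.0011 0.0232]
0.14 [0.002  0.0309]
0.175 [0.0031 0.0385]
0.21 [0.0045 0.0461]
0.245 [0.0062 0.0537]
0.28 [0.0082 0.0612]
[-0.22122059 -0.0015136 ] 0.22122577059076196 expected 0.22145882235756606
```

```bash
python3 -m inch '[[0.0001,0.0077,0,0,0,-0.035,0.008],[0.0004,0.0155,0,0,0,-0.07,0.008],[0.0011,0.0232,0,0,0,-0.105,0.008],[0.002,0.0309,0,0,0,-0.14,0.008],[0.0031,0.0385,0,0,0,-0.175,0.008],[0.0045,0.0461,0,0,0,-0.21,0.008],[0.0062,0.0537,0,0,0,-0.245,0.008],[0.0082,0.0612,0,0,0,-0.28,0.008]]'; python3 arc.py .035 .07 .105 .14 .175 .21 .24 .27
```

```text
clock: 17.0
eef_pos: [0.4761, 0.2491, 0.1993]
tool_rot: [0.997, 0.082, 0.0, 0.001]
wrist_force: [4.6, -2.2, -4.9]
gripper_width: 0.0115
grasp_force: 12.0
0.035 [0.0022 0.0074]
0.07 [0.0047 0.0147]
0.105 [0.0074 0.022 ]
0.14 [0.0104 0.0291]
0.175 [0.0136 0.0362]
0.21 [0.0171 0.0431]
0.24 [0.0203 0.0489]
0.27 [0.0236 0.0546]
[-0.21293827  0.05957806] 0.22111592023940024 expected 0.22145882235756606
```

```bash
python3 -m inch '[[0.0022,0.0074,0,0,0,-0.035,0.008],[0.0047,0.0147,0,0,0,-0.07,0.008],[0.0074,0.022,0,0,0,-0.105,0.008],[0.0104,0.0291,0,0,0,-0.14,0.008],[0.0136,0.0362,0,0,0,-0.175,0.008],[0.0171,0.0431,0,0,0,-0.21,0.008],[0.0203,0.0489,0,0,0,-0.24,0.008],[0.0236,0.0546,0,0,0,-0.27,0.008]]'
```

```text
clock: 17.8
eef_pos: [0.4997, 0.3035, 0.1992]
tool_rot: [0.999, -0.052, 0.0, 0.001]
wrist_force: [2.2, -3.3, -4.5]
gripper_width: 0.0117
grasp_force: 12.0
```

```bash
python3 -m inch '[[0,0,-0.003,0,0,0,0.008],[0,-0.0002,-0.006,0,0,0,0.008],[0,-0.0005,-0.009,0,0,0,0.008],[-0.0001,-0.001,-0.012,0,0,0,0.008],[-0.0002,-0.0016,-0.015,0,0,0,0.008],[-0.0003,-0.0024,-0.018,0,0,0,0.008],[-0.0003,-0.003,-0.020,0,0,0,0.008],[-0.0003,-0.003,-0.020,0,0,0,0.008]]'
```

```text
clock: 18.6
eef_pos: [0.4997, 0.3008, 0.1813]
tool_rot: [0.999, -0.051, 0.002, -0.001]
wrist_force: [2.0, -1.5, 10.7]
gripper_width: 0.0116
grasp_force: 12.0
```

```bash
python3 -m inch '[[0,0,0,0,0,0,0.012],[0,0,0,0,0,0,0.016],[0,0,0,0,0,0,0.02],[0,0,0,0,0,0,0.03],[0,0,0,0,0,0,0.04],[0,0,0,0,0,0,0.05],[0,0,0,0,0,0,0.05],[0,0,0,0,0,0,0.05]]'
```

```text
clock: 19.4
eef_pos: [0.4989, 0.3011, 0.1791]
tool_rot: [0.999, -0.052, -0.0, 0.0]
wrist_force: [0.1, 0.5, 0.2]
gripper_width: 0.0493
grasp_force: 0.0
```

```bash
python3 -m inch '[[0,0,0.01,0,0,0,0.05],[0,0,0.025,0,0,0,0.05],[0,0,0.045,0,0,0,0.05],[0,0,0.065,0,0,0,0.05],[0,0,0.085,0,0,0,0.05],[0,0,0.105,0,0,0,0.05],[0,0,0.125,0,0,0,0.05],[0,0,0.14,0,0,0,0.05]]'; python3 -m inch '[[0,0,0.01,0,0,0,0.05],[-0.02,0,0.03,0,0,0,0.05],[-0.04,0,0.05,0,0,0,0.05],[-0.06,0,0.05,0,0,0,0.05],[-0.08,0,0.05,0,0,0,0.05],[-0.09,0,0.05,0,0,0,0.05],[-0.1,0,0.05,0,0,0,0.05],[-0.1,0,0.05,0,0,0,0.05]]'
python3 - <<'E'
from h import *
im=snap("top");cv2.imwrite("pics/t2.png",im["frame"][...,::-1])
P=pts(im);m=redmask(im);m[:150]=0;Q=P[m];print(len(Q),np.nanmin(Q,0),np.nanmax(Q,0))
s=(abs(P[...,2]-.214)<.006)&(P[...,0]<.66)&(P[...,0]>.40)&(abs(P[...,1]-.2)<.06);q=P[s];print(len(q),np.polyfit(q[:,0],q[:,1],1),q.min(0),q.max(0))
E
```

```text
clock: 20.2
eef_pos: [0.499, 0.3011, 0.322]
tool_rot: [0.999, -0.052, 0.001, -0.001]
wrist_force: [-0.9, 0.0, 0.2]
gripper_width: 0.0498
grasp_force: 0.0
clock: 21.0
eef_pos: [0.3984, 0.3011, 0.3694]
tool_rot: [0.999, -0.051, 0.0, -0.0]
wrist_force: [-0.4, -0.4, -0.1]
gripper_width: 0.0501
grasp_force: 0.0
162 [0.45691559 0.23762498 0.1800354 ] [0.53313637 0.30500553 0.20396473]
955 [-0.11109099  0.27273528] [0.42811408 0.1922769  0.20800872] [0.65966996 0.24154539 0.21927118]
```

View pics/t2.png

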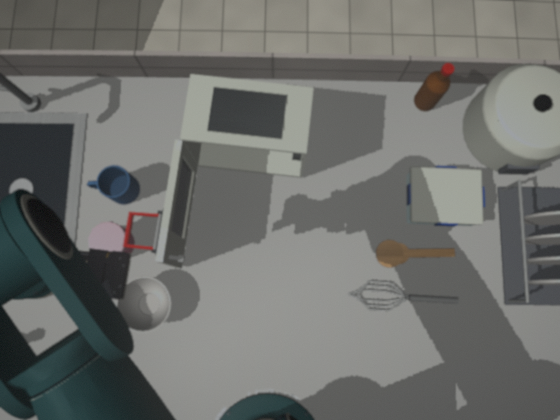

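The door stands at about a right angle along u 160–195, v 140–265. The paddle hangs free at (128–160, 212–250), the arm is clear, and nothing else has moved.

```bash
python3 -c "
from bench import arm
print(arm.job_done())"
```

```text
the job is handed in; nothing more can be done
None
```

The steriliser door is open at about 90° with the paddle let down and released, the arm is clear, the other items are where they were, and the job was handed in at about 21 s on the robot's clock.

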